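Tug the parts-case lid, free its catch if it is caught, and hold the lid open

ROBOT

A 6-joint arm with a two-finger parallel gripper is mounted at the origin on a cart in front of the work surface, level with it; the furniture and walls round the work are solid. World frame = base frame: x ahead of the robot, y to its left, z up, the work surface at z = 0. Lengths are in mm, angles in degrees, forces in N, time in s.
With the tool pointing down it reaches from about 400 to 825 mm from the base axis. Payload 7 kg.
Tool frame: the origin (TCP) lies on the centre line of the jaws, within the pads' length; the fingertips stand 17 mm ahead of it and the grasp point (between the pads) lies 2 mm behind it; z points along the fingers, y is the line along which they close (so a half turn about z gives the same grasp; the last joint's range is limited). The gripper opens to 88 mm and grips with 3 to 60 N. Pads are 19 mm wide; open, the fingers measure 130 mm over their backs; the gripper's body (78 mm by 193 mm) begins 47 mm behind the grasp point.
Start: joints at [-59.868, 20.546, 0.682, 0, -70.136, -16.507], TCP at [158.981, -655.988, 243.561] pointing down, gripper open.
Joint ranges: [-176.03, 176.03], [-82.01, 121.73], [-58.28, 71.71], [-173.87, 95.51], [-174.79, -0.11], [-173.66, 173.66]. Speed limits (degrees/s): [136.94, 136.94, 172.46, 180, 180, 180].

INTERFACE

Orientations are given as a 3x3 rotation matrix whose columns are the frame's x, y, z axes.
In Python, from workcell import env gives the robot as it stands. The module is installed in compiled form; this text tells all that it offers.
- The arm moves only by the shell command python3 -m crank 'ROWS' [FORCE]. ROWS is JSON, a list of rows, each an object with "turn": the turn, a rotation vector about the tool's x, y, z in units of 30 degrees (1.0 is 30 degrees), a list of three; "delta_pos": the shift along the tool's x, y, z in units of 600 mm (1.0 is 600 mm), a list of three; "jaw": the opening, from -1 (shut) to 1 (fully open), so that 0 is half open. In form: [{"turn": [wx, wy, wz], "delta_pos": [tx, ty, tz], "jaw": jaw}, ...]. A call has 1 to 12 rows; each row is the pose to reach, as a shift and turn from the pose commanded when the call began, along the tool's axes at that moment; what a row does not reach only later rows make up. A row lasts 1/10 s, in which the tool goes at most 50 mm and 8.59 degrees, less where a joint would pass 70% of its speed; a pose out of reach is approached as far as the arm can. A call with a number of a shift or a turn outside -1 to 1 is refused whole. A call with a gripper value outside its range is refused whole. The fingers move at their own pace and stop on an object; FORCE is the grip in N (left out, the last holds). Time passes only in rows, so rows that repeat a pose let the fingers close. It gives the time, the measured TCP pose, the force, the opening and the grip force at its end, in the units of the state.
- env.sense(): the state, without advancing time (a new reading comes with each control period).
- env.capture(name): name is "scene" or "top" or "wrist"; returns (picture, depth): 400x640x3 uint8, red, green, blue; 400x640 float32, mm along the optical axis (not along the pixel's ray), 0 where there is no reading.
- env.camera_info(name): a dict with "camera_matrix" (3x3 intrinsics, pixels), "eye" and "rotation" of the camera in the world. Camera axes: x right, y down, z forward; pixel columns grow to the right and rows downward; lengths in mm; the calibration is good to about 2 mm. A picture is of the moment at which its call begins: read the wrist's pose just before it. camera_info takes no time and is no camera call; for the wrist camera it gives the pose at the moment of the call.
- env.hand_in(): hands the job in; it is judged then, once.
The state is a dict: "t": time; "joint_positions": joint angles; "qd": joint speeds; "joint_torque": joint torques, N m; "position": TCP position; "tool_rot": TCP orientation; "ft_force": force on the tool from outside, world axes, zero at the start; "torque": the same for the moment, N m; "grip_width": finger opening in mm; "grasp_force": force on a finger pad.
Only numpy, scipy, OpenCV 4.12 (cv2) and the standard library are available. Lean on these libraries where they do the work, as an engineer would, in place of code of your own. Each camera call takes 0.05 s, during which the arm holds its last target. There are 200 camera calls.

TASK

Lift the lid of the blue parts case by its bar handle to find out whether the hidden catch is holding it; give it this tug before you touch the red catch knob. If the lid stops after about a centimetre, slide the red knob all the way toward the handle side of the case and lift again. The lid closes by itself, so raise it to at least 60 degrees and finish there, still holding it open and steady with the gripper; leave the yellow tub, tape roll, dark box and pedal where they are.

Things in the scene. Friction and masses are not known exactly. Their poses are not given: they have to be found in the camera images.
- parts_case: blue steel case screwed to the bench, 140 (own x, depth) x 240 (own y, width) x 100 mm high, small spares inside. Origin: centre of its underside. Own x points from handle side (front) to hinge side (back), z up; yaw up to 0.35 rad either way from world x. A grey catch housing sits outside its own -y side: own x -72 to 30, own y -167 to -121 mm, top 80 mm above the bench.
- lid (a joint): lid angle, rad: 0 shut, growing as it is lifted, to 1.4. Turns about the case's own y axis through point hinge; gravity and a weak spring always shut it (2 to 4 N at the handle). A hidden hook may be caught on it or not; nothing outside shows it. Caught: the lid has play up to about 0.055 rad (handle rises 10 mm), then stops dead. Free: it goes on.
- handle (a point): centre of the lid's round bar handle, 13 mm thick, 90 mm long along the case's own y, in the lid's plane, its axis 45 mm in front of the lid's edge (38 mm open gap), 188 mm from the hinge line, 104 mm above the bench when shut; an arm at each end joins it to the lid. Moves with the lid. A gripper pointing straight down can keep that direction while the bar turns in it.
- hinge (a point): middle of the hinge line, which runs along the case's own y at the back top edge of the case, 100 mm above the bench.
- knob (a point): red catch knob, an upright block 14 (own x) x 16 (own y) mm, top 43 mm above the grey housing; this point is 11 mm below its top. Slides 30 mm along the case's own x, toward -x (handle side) to release, from own x = -13 (locked end) to -43 mm, at own y = -146 mm; starts 0 to 5 mm from the locked end. About 3 N of friction; stays where left. The hook is clear after 24 mm.
- tub: bystander: yellow tub with a black lid, 82 mm across, 68 mm tall, loose, left of the case. Origin: centre of its underside.
- masking_roll: bystander: roll of masking tape lying flat, 98 mm across, 25 mm high, loose, right of the case. Origin: centre of its underside.
- dark_box: bystander: dark grey carton 35 x 110 x 55 mm, loose, right of the case. Origin: centre of its underside.
- pedal: bystander: black pedal 94 x 120 x 24 mm, loose, left of the case. Origin: centre of its underside.

How it is judged:
By the outcome, as a careful person would: the job done as asked, in the order asked, and still so for the second after the job is handed in, while the arm keeps its last pose, push and grip.
It also fails if it takes over 58 s, if anything falls off the work surface, if the arm or the gripper's body presses on something with over 40 N, if the wrist force passes 120 N, or if a joint passes its speed limit or range.

## Working session

There is one attempt and no reset: what is moved stays moved. The work goes in short steps, Python scripts to look and compute and a shell command to move; the robot and the scene stay as the last step left them, time stands still between calls to the robot, and variables do not carry over. Pictures are saved under pics/ and viewed, at most 10 in all, crops included, and the job is handed in when it is done.

```bash
mkdir -p pics; python3 - <<'E'
from workcell import env
import cv2,numpy as np
s=env.sense();print({k:np.round(v,3).tolist() for k,v in s.items()})
for n in("scene","top"):
    p,d=env.capture(n);cv2.imwrite(f"pics/{n}1.png",p[:,:,::-1]);np.savez(f"pics/{n}1.npz",p=p,d=d,**env.camera_info(n))
    i=env.camera_info(n);print(n,i)
E
```

```text
{'t': 0.0, 'joint_positions': [-59.868, 20.589, 0.633, -0.021, -70.136, -16.507], 'qd': [0.071, 0.008, 0.014, -0.088, -0.095, 0.004], 'joint_torque': [0.0, -58.272, 29.306, 6.998, 0.007, -0.0], 'position': [158.873, -655.551, 242.639], 'tool_rot': [[-0.972, -0.235, -0.001], [-0.235, 0.972, 0.002], [0.0, 0.002, -1.0]], 'ft_force': [-0.478, 1.064, -0.649], 'torque': [-0.029, -0.001, -0.063], 'grasp_force': 0.0, 'grip_width': 87.571}
scene {'camera_matrix': array([[472.58239937,   0.        , 317.20683718],
       [  0.        , 472.58239937, 209.19919565],
       [  0.        ,   0.        ,   1.        ]]), 'eye': array([-180.9010189 , 1006.33436045, 1422.61351814]), 'rotation': array([[-0.82223382, -0.41102781,  0.39368475],
       [-0.56914894,  0.59256411, -0.57003268],
       [ 0.00101583, -0.69276541, -0.7211623 ]])}
top {'camera_matrix': array([[499.21041026,   0.        , 319.69289105],
       [  0.        , 499.21041026, 200.93152237],
       [  0.        ,   0.        ,   1.        ]]), 'eye': array([-525.95491399, -558.29831486, 1598.02568281]), 'rotation': array([[ 0.4533709 , -0.70005225,  0.55170796],
       [-0.89115507, -0.36799222,  0.26537589],
       [ 0.01724726, -0.61197105, -0.79069208]])}
```

View pics/top1.png

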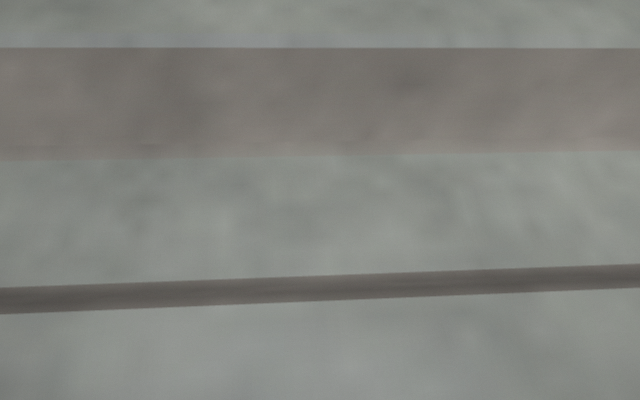

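View pics/scene1.png

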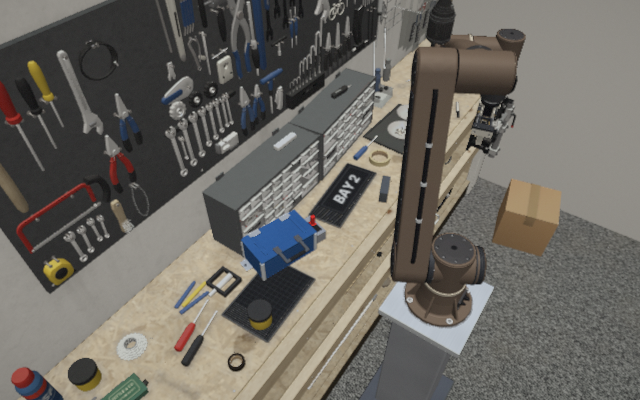

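The top view is blocked: it shows only a blurred wall or beam. In the scene view the blue case is near (280,245), the red knob at (312,220), and the tub at (260,315). I'll measure from the scene view.

```bash
cat > h.py <<'E'
import numpy as np,cv2
def load(f): return dict(np.load(f))
def ray(z,u,v):
    K=z['camera_matrix'];d=np.stack([(u-K[0,2])/K[0,0],(v-K[1,2])/K[1,1],np.ones_like(u,float)],-1)
    return d@z['rotation'].T
def plane(z,u,v,h):
    r=ray(z,np.asarray(u,float),np.asarray(v,float));return z['eye']+r*((h-z['eye'][2])/r[...,2])[...,None]
def cloud(z):
    v,u=np.mgrid[:400,:640];P=z['eye']+ray(z,u,v)*z['d'][...,None];P[z['d']<=0]=np.nan;return P
def hsv(z): return cv2.cvtColor(z['p'],cv2.COLOR_RGB2HSV)
E
python3 - <<'E'
from h import *
z=load('pics/scene1.npz');P=cloud(z);H=hsv(z)
v,u=np.mgrid[:400,:640];roi=(u>225)&(u<335)&(v>195)&(v<290)
b=roi&(H[...,0]>100)&(H[...,0]<125)&(H[...,1]>120)
Q=P[b];print('blue',len(Q),np.nanpercentile(Q,[1,50,99],axis=0).round())
top=b&(abs(P[...,2]-102)<8);T=P[top];print('lid',len(T),T[:,:2].mean(0),cv2.minAreaRect(T[:,:2].astype(np.float32)))
r=roi&((H[...,0]<8)|(H[...,0]>172))&(H[...,1]>150)
R=P[r];print('red',len(R),u[r].mean(),v[r].mean(),np.nanpercentile(R,[5,50,95],axis=0).round())
c=z['p'][190:300,215:345,::-1];cv2.imwrite('pics/c1.png',cv2.resize(c,None,fx=5,fy=5,interpolation=cv2.INTER_CUBIC))
E
```

```text
blue 2571 [[482.  38.  10.]
 [561. 180. 108.]
 [666. 283. 116.]]
lid 1101 [570.08260209 164.42344587] ((554.2393798828125, 163.7016143798828), (244.3101043701172, 199.6527862548828), 72.60601806640625)
red 49 312.3265306122449 220.16326530612244 [[512. -73.   7.]
 [518.  24.  97.]
 [590.  31. 127.]]
```

View pics/c1.png

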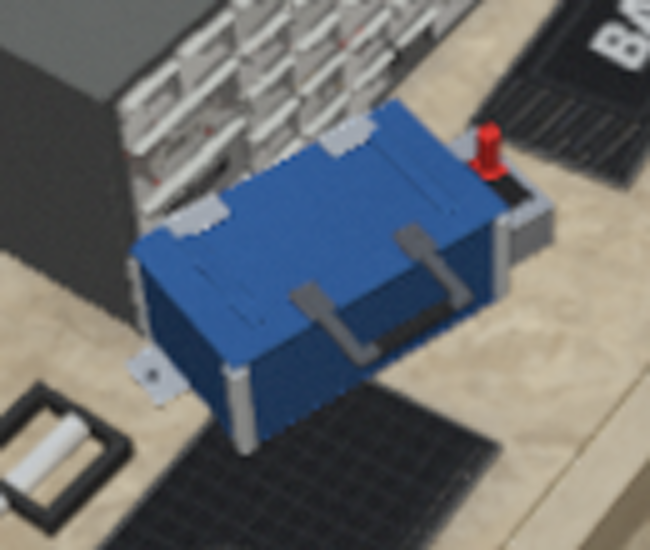

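The crop shows the lid corners at crop (133,250), (235,368), (507,210), (398,100), the bar from about (365,355) to (465,298), and the knob top at (489,128). Next I compute the case frame.

```bash
python3 - <<'E'
from h import *
z=load('pics/scene1.npz');P=cloud(z);H=hsv(z)
px=lambda a:np.array(a,float)/5+[215,190]-.4
v,u=np.mgrid[:400,:640];roi=(u>225)&(u<335)&(v>195)&(v<290)
b=roi&(H[...,0]>100)&(H[...,0]<125)&(H[...,1]>120)
zz=P[b][:,2];print('z hist',np.histogram(zz,np.arange(80,130,4)))
c=px([(133,250),(235,368),(507,210),(398,100)])
C=plane(z,c[:,0],c[:,1],108.);print(C.round(),[np.linalg.norm(C[i]-C[i-1]).round() for i in range(4)])
e=C[1]-C[2];print('yaw from front edge',np.degrees(np.arctan2(-e[0],e[1])),'back',np.degrees(np.arctan2(-(C[0]-C[3])[0],(C[0]-C[3])[1])))
h=px([(365,355),(465,298)]);Hh=plane(z,h[:,0],h[:,1],104.);print('bar',Hh,np.linalg.norm(Hh[0]-Hh[1]),Hh.mean(0))
k=px([(489,128)]);print('knobtop',plane(z,k[:,0],k[:,1],123.))
E
```

```text
z hist (array([ 44,  42,  25,  40,  30, 102, 518, 823, 334,  35,   2,   0]), array([ 80,  84,  88,  92,  96, 100, 104, 108, 112, 116, 120, 124, 128]))
[[676. 250. 108.]
 [547. 291. 108.]
 [475.  64. 108.]
 [608.  20. 108.]] [np.float64(241.0), np.float64(135.0), np.float64(239.0), np.float64(140.0)]
yaw from front edge -17.62867742083084 back -16.41966932029077
bar [[482.05345779 228.4417594  104.        ]
 [454.22297806 146.8295249  104.        ]] 86.22698198321875 [468.13821792 187.63564215 104.        ]
knobtop [[525.60012737  15.16947179 123.        ]]
```

```bash
R='{"turn":[0,0,-1],"delta_pos":[-0.63,0.543,-0.178],"jaw":1}'; python3 -m crank '[{"turn":[0,0,-1],"delta_pos":[-0.63,0.543,-0.178],"jaw":1},{"turn":[0,0,-1],"delta_pos":[-0.63,0.543,-0.178],"jaw":1},{"turn":[0,0,-1],"delta_pos":[-0.63,0.543,-0.178],"jaw":1},{"turn":[0,0,-1],"delta_pos":[-0.63,0.543,-0.178],"jaw":1},{"turn":[0,0,-1],"delta_pos":[-0.63,0.543,-0.178],"jaw":1},{"turn":[0,0,-1],"delta_pos":[-0.63,0.543,-0.178],"jaw":1},{"turn":[0,0,-1],"delta_pos":[-0.63,0.543,-0.178],"jaw":1},{"turn":[0,0,-1],"delta_pos":[-0.63,0.543,-0.178],"jaw":1},{"turn":[0,0,-1],"delta_pos":[-0.63,0.543,-0.178],"jaw":1},{"turn":[0,0,-1],"delta_pos":[-0.63,0.543,-0.178],"jaw":1},{"turn":[0,0,-1],"delta_pos":[-0.63,0.543,-0.178],"jaw":1},{"turn":[0,0,-1],"delta_pos":[-0.63,0.543,-0.178],"jaw":1}]'
cat > go.py <<'E'
import sys,numpy as np
from workcell import env
from scipy.spatial.transform import Rotation as Ro
# args: x y z (TCP target), yaw of own x; tool y = -own x, z down
def go(p,yaw):
    s=env.sense();T=np.array(s['tool_rot']);a=np.radians(yaw);y=-np.array([np.cos(a),np.sin(a),0]);zz=np.array([0,0,-1.]);G=np.stack([np.cross(y,zz),y,zz],1)
    d=np.array(p)-s['position']
    print('t',s['t'],'pos',np.round(s['position'],1),'F',np.round(s['ft_force'],1),'w',round(s['grip_width'],1),'gf',round(s['grasp_force'],1))
    print('delta',np.round(T.T@d/600,4),'rows',np.ceil(np.linalg.norm(d)/50),'turn',np.round(Ro.from_matrix(T.T@G).as_rotvec(degrees=True)/30,4))
if __name__=='__main__': a=list(map(float,sys.argv[1:]));go(a[:3],a[3])
E
python3 go.py 440 150 330 -17.3
python3 - <<'E'
from h import *
z=load('pics/scene1.npz');P=cloud(z)
# cabinet points: x profile in y range of case
v,u=np.mgrid[:400,:640]
for y0 in range(-50,400,50):
    m=(abs(P[...,1]-y0)<25)&(P[...,2]>150)&(P[...,2]<700)&(P[...,0]>560)&(P[...,0]<900);Q=P[m]
    if len(Q)>20: print(y0,len(Q),'minx',np.percentile(Q[:,0],2).round(),'z',np.percentile(Q[:,2],[2,98]).round())
E
```

```text
t: 1.3
position: [450.6, -248.8, 350.4]
tool_rot: [[-0.722, -0.692, 0.0], [-0.692, 0.722, 0.0], [-0.0, -0.0, -1.0]]
ft_force: [-1.0, -0.4, -0.3]
grip_width: 87.9
grasp_force: 0.0
t 1.3 pos [ 450.6 -248.8  350.4] F [-1.  -0.4 -0.3] w 87.9 gf 0.0
delta [-0.4474  0.4919  0.0341] rows 8.0 turn [-2.00e-04  5.00e-04 -9.63e-01]
-50 1553 minx 672.0 z [163. 687.]
0 1886 minx 673.0 z [166. 692.]
50 1898 minx 673.0 z [168. 696.]
100 1788 minx 673.0 z [166. 690.]
150 2119 minx 673.0 z [172. 689.]
200 2166 minx 674.0 z [168. 689.]
250 2674 minx 677.0 z [155. 687.]
300 1872 minx 847.0 z [167. 692.]
350 1853 minx 860.0 z [166. 692.]
```

```bash
python3 -m crank '[{"turn":[0,0,-0.963],"delta_pos":[-0.447,0.492,0.034],"jaw":-0.3},{"turn":[0,0,-0.963],"delta_pos":[-0.447,0.492,0.034],"jaw":-0.3},{"turn":[0,0,-0.963],"delta_pos":[-0.447,0.492,0.034],"jaw":-0.3},{"turn":[0,0,-0.963],"delta_pos":[-0.447,0.492,0.034],"jaw":-0.3},{"turn":[0,0,-0.963],"delta_pos":[-0.447,0.492,0.034],"jaw":-0.3},{"turn":[0,0,-0.963],"delta_pos":[-0.447,0.492,0.034],"jaw":-0.3},{"turn":[0,0,-0.963],"delta_pos":[-0.447,0.492,0.034],"jaw":-0.3},{"turn":[0,0,-0.963],"delta_pos":[-0.447,0.492,0.034],"jaw":-0.3},{"turn":[0,0,-0.963],"delta_pos":[-0.447,0.492,0.034],"jaw":-0.3},{"turn":[0,0,-0.963],"delta_pos":[-0.447,0.492,0.034],"jaw":-0.3},{"turn":[0,0,-0.963],"delta_pos":[-0.447,0.492,0.034],"jaw":-0.3}]'
python3 - <<'E'
from h import *
from workcell import env
i=env.camera_info("wrist");p,d=env.capture("wrist");cv2.imwrite("pics/w1.png",p[:,:,::-1]);np.savez("pics/w1.npz",p=p,d=d,**i);print(i)
z=load('pics/scene1.npz');P=cloud(z)
m=(P[...,1]>-50)&(P[...,1]<230)&(abs(P[...,0]-675)<8)&(P[...,2]<700);print('cabinet front top z',np.percentile(P[m][:,2],[50,90,98]))
E
```

```text
t: 2.4
position: [440.1, 147.1, 329.7]
tool_rot: [[-0.302, -0.953, -0.001], [-0.953, 0.302, -0.001], [0.001, 0.0, -1.0]]
ft_force: [0.5, -1.2, -0.7]
grip_width: 30.9
grasp_force: 0.0
{'camera_matrix': array([[275.55834202,   0.        , 321.12651803],
       [  0.        , 275.55834202, 198.27267786],
       [  0.        ,   0.        ,   1.        ]]), 'eye': array([416.50144601,  73.02838546, 471.27047605]), 'rotation': array([[-9.53637223e-01,  2.88329682e-01,  8.62672680e-02],
       [ 3.00958316e-01,  9.13264835e-01,  2.74538583e-01],
       [ 3.72760032e-04,  2.87773063e-01, -9.57698556e-01]])}
cabinet front top z [171.84835082 254.22327945 265.36493865]
```

View pics/w1.png

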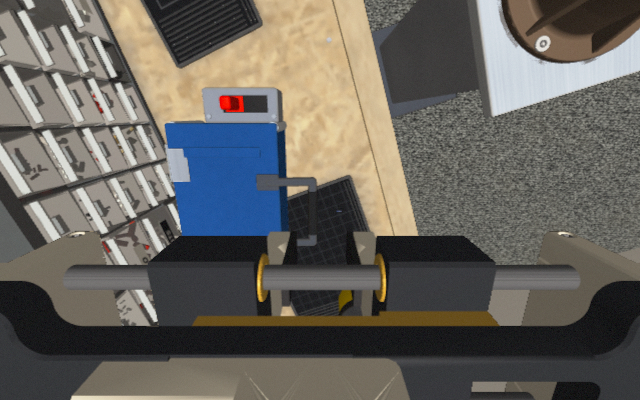

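The wrist view shows the knob at (231,103), the housing at about (203–281, 88–123), the handle bar running vertically at col ~312 over rows 180–245, and the lid front edge at col ~286.

```bash
python3 - <<'E'
from h import *
z=load('pics/w1.npz');P=cloud(z);H=hsv(z)
v,u=np.mgrid[:400,:640]
roi=(v<232)&(u<335)&(u>150)
r=roi&((H[...,0]<8)|(H[...,0]>172))&(H[...,1]>170)&(H[...,2]>80)
r&=(v>85)&(v<125)
print('red bbox',u[r].min(),u[r].max(),v[r].min(),v[r].max(),'z',np.percentile(P[r][:,2],[5,50,95]).round(1))
t=r&(P[...,2]>118);print('knobtop',t.sum(),P[t].mean(0),plane(z,[u[t].mean()],[v[t].mean()],123.),[u[t].min(),u[t].max(),v[t].min(),v[t].max()])
# bar
m=(v>190)&(v<228)&(u>290)&(u<330)&(P[...,2]>90)&(P[...,2]<125)
print('bar',m.sum(),'cols',np.median(u[m]),u[m].min(),u[m].max(),'z',np.percentile(P[m][:,2],[5,50,95]))
for row in(192,208,226):
    q=u[row][m[row]]; print(row,plane(z,[q.mean()],[row],104.).round(1),q.min(),q.max())
n=(v>165)&(v<260)&(u>303)&(u<319)&(P[...,2]>90)&(P[...,2]<125);print('bar rows',v[n].min(),v[n].max(),plane(z,[312],[v[n].min()],104.),plane(z,[312],[v[n].max()],104.))
b=(H[...,0]>100)&(H[...,0]<125)&(H[...,1]>120)&(P[...,2]>98)&(P[...,2]<120)&(v<232)&(u<300)
print('lid z',np.median(P[b][:,2]))
for row in(140,165,210,225):
    q=u[row][b[row]];print('lid row',row,q.min(),q.max(),plane(z,[q.min(),q.max()],[row,row],np.median(P[b][:,2])).round(1).tolist())
E
```

```text
red bbox 219 243 96 111 z [nan nan nan]
knobtop 157 [520.89679292  24.52159612 122.77200218] [[520.83033199  24.53525791 123.        ]] [np.int64(220), np.int64(232), np.int64(96), np.int64(109)]
bar 370 cols 312.5 308 317 z [105.68999582 109.31099121 111.26204478]
192 [[458.2 166.1 104. ]] 308 317
208 [[465.5 188.3 104. ]] 308 317
226 [[473.9 214.2 104. ]] 308 317
bar rows 177 245 [[452.32919912 145.76395384 104.        ]] [[483.87917943 242.51283018 104.        ]]
lid z 108.22415560843723
lid row 140 167 277 [[615.6, 42.1, 108.2], [479.9, 84.9, 108.2]]
lid row 165 188 278 [[603.8, 79.9, 108.2], [489.9, 115.9, 108.2]]
lid row 210 178 280 [[644.5, 133.3, 108.2], [509.0, 176.1, 108.2]]
lid row 225 181 281 [[650.4, 155.0, 108.2], [515.3, 197.7, 108.2]]
```

```bash
python3 go.py 467 190 160 -17.6;python3 go.py 467 190 102 -17.6
```

```text
t 2.45 pos [440.2 146.9 329.9] F [-0.   0.6  0. ] w 30.6 gf 0.0
delta [-0.0821 -0.0209  0.2831] rows 4.0 turn [ 0.0002 -0.0007  0.0003]
t 2.45 pos [440.2 146.9 329.9] F [-0.   0.6  0. ] w 30.6 gf 0.0
delta [-0.0821 -0.021   0.3797] rows 5.0 turn [ 0.0002 -0.0007  0.0003]
```

```bash
python3 -m crank '[{"turn":[0,0,0],"delta_pos":[-0.082,-0.021,0.15],"jaw":-0.3},{"turn":[0,0,0],"delta_pos":[-0.082,-0.021,0.15],"jaw":-0.3},{"turn":[0,0,0],"delta_pos":[-0.082,-0.021,0.15],"jaw":-0.3},{"turn":[0,0,0],"delta_pos":[-0.082,-0.021,0.22],"jaw":-0.3},{"turn":[0,0,0],"delta_pos":[-0.082,-0.021,0.28],"jaw":-0.3},{"turn":[0,0,0],"delta_pos":[-0.082,-0.021,0.28],"jaw":-0.3},{"turn":[0,0,0],"delta_pos":[-0.082,-0.021,0.28],"jaw":-0.3}]'
python3 - <<'E'
from h import *
from workcell import env
i=env.camera_info("wrist");p,d=env.capture("wrist");cv2.imwrite("pics/w2.png",p[:,:,::-1]);np.savez("pics/w2.npz",p=p,d=d,**i)
E
```

```text
t: 3.15
position: [467.7, 190.7, 163.3]
tool_rot: [[-0.301, -0.954, 0.001], [-0.954, 0.301, -0.001], [0.0, -0.001, -1.0]]
ft_force: [0.4, 0.9, 0.5]
grip_width: 30.6
grasp_force: 0.0
```

View pics/w2.png

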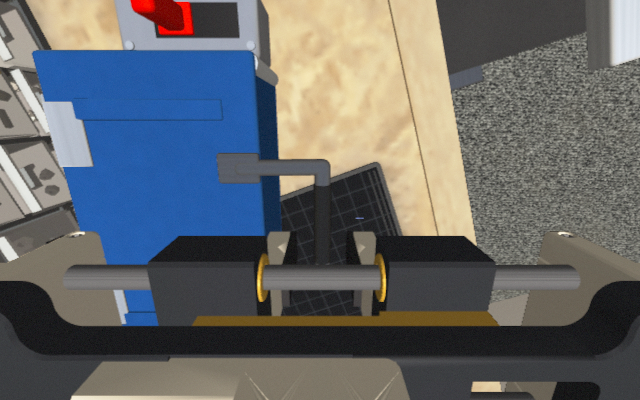

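The bar is at col 322, centred between the fingers (268–375). I'll descend and grip.

```bash
python3 -m crank '[{"turn":[0,0,0],"delta_pos":[0,0,0.04],"jaw":-0.3},{"turn":[0,0,0],"delta_pos":[0,0,0.08],"jaw":-0.3},{"turn":[0,0,0],"delta_pos":[0,0,0.102],"jaw":-0.3},{"turn":[0,0,0],"delta_pos":[0,0,0.102],"jaw":-0.3},{"turn":[0,0,0],"delta_pos":[0,0,0.102],"jaw":-1},{"turn":[0,0,0],"delta_pos":[0,0,0.102],"jaw":-1},{"turn":[0,0,0],"delta_pos":[0,0,0.102],"jaw":-1},{"turn":[0,0,0],"delta_pos":[0,0,0.102],"jaw":-1},{"turn":[0,0,0],"delta_pos":[0,0,0.102],"jaw":-1},{"turn":[0,0,0],"delta_pos":[0,0,0.102],"jaw":-1}]' 20
```

```text
t: 4.2
position: [467.6, 192.1, 101.4]
tool_rot: [[-0.3, -0.954, 0.001], [-0.954, 0.3, 0.001], [-0.001, -0.001, -1.0]]
ft_force: [1.6, 0.7, 2.7]
grip_width: 11.9
grasp_force: 20.0
```

```bash
python3 -m crank '[{"turn":[0,0,0],"delta_pos":[0,0,-0.005],"jaw":-1},{"turn":[0,0,0],"delta_pos":[0,0,-0.01],"jaw":-1},{"turn":[0,0,0],"delta_pos":[0,0,-0.013],"jaw":-1},{"turn":[0,0,0],"delta_pos":[0,0,-0.013],"jaw":-1}]'; python3 -m crank '[{"turn":[0,0,0],"delta_pos":[0,0,-0.003],"jaw":-1},{"turn":[0,0,0],"delta_pos":[0,0,-0.006],"jaw":-1},{"turn":[0,0,0],"delta_pos":[0,0,-0.009],"jaw":-1},{"turn":[0,0,0],"delta_pos":[0,0,-0.009],"jaw":-1}]'
```

```text
t: 4.6
position: [467.7, 192.0, 108.8]
tool_rot: [[-0.3, -0.954, 0.001], [-0.954, 0.3, 0.001], [-0.001, -0.001, -1.0]]
ft_force: [6.9, 0.4, -2.9]
grip_width: 11.3
grasp_force: 20.0
t: 5.0
position: [468.1, 191.9, 114.3]
tool_rot: [[-0.3, -0.954, 0.002], [-0.954, 0.3, 0.001], [-0.001, -0.002, -1.0]]
ft_force: [8.6, -1.1, -4.0]
grip_width: 11.2
grasp_force: 20.0
```

```bash
python3 -m crank '[{"turn":[0,0,0],"delta_pos":[0,0,-0.003],"jaw":-1},{"turn":[0,0,0],"delta_pos":[0,0,-0.006],"jaw":-1},{"turn":[0,0,0],"delta_pos":[0,0,-0.009],"jaw":-1},{"turn":[0,0,0],"delta_pos":[0,0,-0.009],"jaw":-1}]'
python3 - <<'E'
from h import *
from workcell import env
i=env.camera_info("wrist");p,d=env.capture("wrist");cv2.imwrite("pics/w3.png",p[:,:,::-1]);np.savez("pics/w3.npz",p=p,d=d,**i)
z=load("pics/w3.npz");P=cloud(z);H=hsv(z);v,u=np.mgrid[:400,:640]
b=(H[...,0]>100)&(H[...,0]<125)&(H[...,1]>120)&(v<235)
Q=P[b];a=np.radians(-17.6);x=Q[:,0]*np.cos(a)+Q[:,1]*np.sin(a)
h0=467.5*np.cos(a)+192*np.sin(a)
xr=x-h0
ok=(Q[:,2]>100)&(xr>50)&(xr<180);f=np.polyfit(xr[ok],Q[ok][:,2],1);print('lid slope',f,'deg',np.degrees(np.arctan(-f[0])),ok.sum())
E
```

```text
t: 5.4
position: [468.6, 191.7, 119.9]
tool_rot: [[-0.3, -0.954, 0.003], [-0.954, 0.3, 0.0], [-0.001, -0.003, -1.0]]
ft_force: [11.1, -1.6, -4.7]
grip_width: 11.2
grasp_force: 20.0
lid slope [-8.94203125e-02  1.25770834e+02] deg 5.109816075221704 43022
```

After an 18 mm rise there's only 4.7 N of pull and the lid slope is 5.1° (0.089 rad, beyond the 0.055 stop). The catch isn't holding, so the knob stays untouched and I keep lifting along the arc.

```bash
python3 -m crank '[{"turn":[0,0,0],"delta_pos":[0,-0.004,-0.02],"jaw":-1},{"turn":[0,0,0],"delta_pos":[0,-0.0107,-0.0435],"jaw":-1},{"turn":[0,0,0],"delta_pos":[0,-0.0188,-0.0697],"jaw":-1},{"turn":[0,0,0],"delta_pos":[0,-0.0293,-0.0948],"jaw":-1},{"turn":[0,0,0],"delta_pos":[0,-0.0293,-0.0948],"jaw":-1}]'
```

```text
t: 5.95
position: [483.5, 186.8, 177.0]
tool_rot: [[-0.301, -0.954, -0.0], [-0.954, 0.301, 0.001], [-0.001, 0.001, -1.0]]
ft_force: [-2.9, 5.5, -1.6]
grip_width: 11.0
grasp_force: 20.0
```

```bash
python3 -m crank '[{"turn":[0,0,0],"delta_pos":[0,-0.0126,-0.0244],"jaw":-1},{"turn":[0,0,0],"delta_pos":[0,-0.0274,-0.0474],"jaw":-1},{"turn":[0,0,0],"delta_pos":[0,-0.0439,-0.069],"jaw":-1},{"turn":[0,0,0],"delta_pos":[0,-0.0624,-0.0892],"jaw":-1},{"turn":[0,0,0],"delta_pos":[0,-0.0624,-0.0892],"jaw":-1}]'; python3 go.py 0 0 0 0 | head -1;  python3 -m crank '[{"turn":[0,0,0],"delta_pos":[0,-0.0201,-0.0185],"jaw":-1},{"turn":[0,0,0],"delta_pos":[0,-0.0418,-0.0352],"jaw":-1},{"turn":[0,0,0],"delta_pos":[0,-0.0649,-0.0498],"jaw":-1},{"turn":[0,0,0],"delta_pos":[0,-0.0891,-0.0625],"jaw":-1},{"turn":[0,0,0],"delta_pos":[0,-0.0991,-0.067],"jaw":-1},{"turn":[0,0,0],"delta_pos":[0,-0.0991,-0.067],"jaw":-1},{"turn":[0,0,0],"delta_pos":[0,-0.0991,-0.067],"jaw":-1}]'
python3 - <<'E'
from h import *
from workcell import env
import numpy as np
s=env.sense();p=np.array(s['position']);a=np.radians(-17.6);ox=np.array([np.cos(a),np.sin(a),0])
d=p-[467.6,192.1,101.4];print('theta from z',np.degrees(np.arcsin((d[2]+3.9)/188))-1.2,'from xz',np.degrees(np.arctan2(d[2]+3.9,188-d@ox))-1.2, s['ft_force'],s['qd'])
for n in("scene","wrist"):
    i=env.camera_info(n);p,dd=env.capture(n);np.savez(f"pics/{n}9.npz",p=p,d=dd,**i)
    cv2.imwrite(f"pics/{n}9.png",p[:,:,::-1] if n=="wrist" else cv2.resize(p[150:350,200:420,::-1],None,fx=3,fy=3))
E
```

```text
t: 6.45
position: [517.2, 176.1, 230.9]
tool_rot: [[-0.301, -0.954, -0.004], [-0.954, 0.3, 0.002], [-0.001, 0.004, -1.0]]
ft_force: [-21.3, 12.2, 17.4]
grip_width: 11.2
grasp_force: 20.0
t 6.45 pos [517.2 176.1 230.9] F [-21.3  12.2  17.4] w 11.2 gf 20.0
t: 7.15
position: [575.5, 157.6, 272.0]
tool_rot: [[-0.3, -0.954, 0.001], [-0.954, 0.3, 0.001], [-0.001, -0.001, -1.0]]
ft_force: [-10.3, 4.3, 18.6]
grip_width: 11.6
grasp_force: 20.0
theta from z 66.94652502920357 from xz 65.6062864676839 [-10.25126124   4.31495579  18.63182294] [ 0.25920338 -0.13420762 -0.34172562 -0.05698047  0.06939552  0.04173886]
```

View pics/scene9.png

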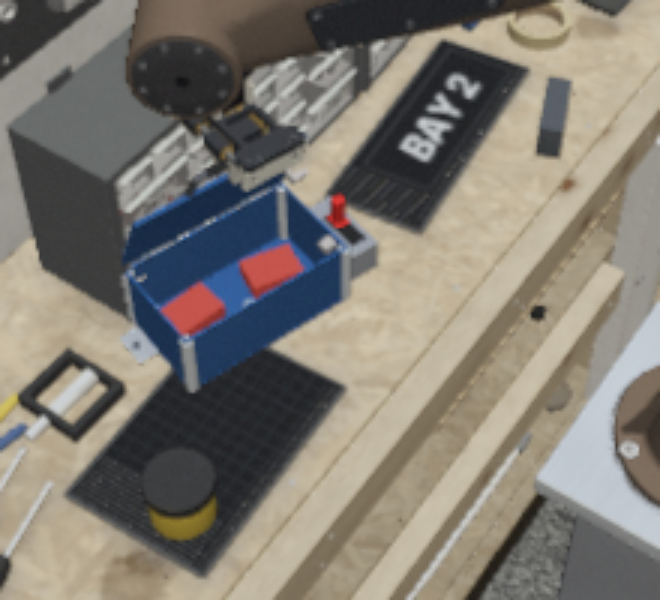

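View pics/wrist9.png

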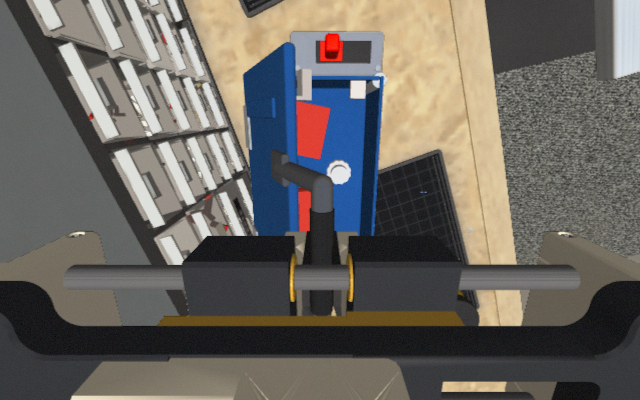

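Both views show the lid standing open, with the interior visible. The bar is held between the jaws at wrist (322,260) and the bystanders haven't moved. I'll ease off about 2 mm along the radius to relieve the residual force, then let it settle.

```bash
python3 -m crank '[{"turn":[0,0,0],"delta_pos":[0,0.001,-0.003],"jaw":-1},{"turn":[0,0,0],"delta_pos":[0,0.001,-0.003],"jaw":-1},{"turn":[0,0,0],"delta_pos":[0,0.001,-0.003],"jaw":-1},{"turn":[0,0,0],"delta_pos":[0,0.001,-0.003],"jaw":-1},{"turn":[0,0,0],"delta_pos":[0,0.001,-0.003],"jaw":-1},{"turn":[0,0,0],"delta_pos":[0,0.001,-0.003],"jaw":-1}]' 30
python3 - <<'E'
from h import *
z=load("pics/scene9.npz");P=cloud(z);H=hsv(z)
w=load("pics/wrist9.npz");P=cloud(w);H=hsv(w);v,u=np.mgrid[:400,:640]
b=(H[...,0]>100)&(H[...,0]<125)&(H[...,1]>120)&(v<225)&(v>90)&(u<292)&(u>250)&(P[...,2]>120)
Q=P[b];Q=Q-Q.mean(0);n=np.linalg.svd(Q,full_matrices=False)[2][2];print(b.sum(),'lid plane tilt deg',np.degrees(np.arccos(abs(n[2]))))
E
```

```text
t: 7.85
position: [574.6, 157.9, 271.8]
tool_rot: [[-0.3, -0.954, -0.001], [-0.954, 0.3, 0.0], [-0.0, 0.001, -1.0]]
ft_force: [-5.8, 4.4, 9.1]
grip_width: 10.9
grasp_force: 30.0
4595 lid plane tilt deg 64.79061166951242
```

The lid plane measures 65°, it's holding steady and the forces are low, so I'm handing in.

```bash
python3 -c "
from workcell import env
print(env.hand_in())"
```

```text
the job is handed in; nothing more can be done
None
```

The tug showed the catch was not holding the lid, so I left the red knob alone, raised the lid to about 65° and handed in at about 8 s with the gripper still holding it steady; the tub, tape roll, dark box and pedal were not touched.

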